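# Draw a dropped filter out from behind the lamp-house guard

### The arm

A 6-joint arm with a two-finger parallel gripper is mounted at the origin on the work surface. World frame = base frame: x ahead of the robot, y to its left, z up, the work surface at z = 0. Lengths are in mm, angles in degrees, forces in N, time in s.
With the tool pointing down it reaches from about 350 to 850 mm from the base axis. Payload 8.1 kg.
Tool frame: the origin (TCP) lies midway between the tips of the shut fingers; the grasp point (between the pads) lies 19 mm behind it; z points along the fingers, y is the line along which they close (so a half turn about z gives the same grasp; the last joint's range is limited). The gripper opens to 85 mm and grips with 20 to 120 N. Pads are 22 mm wide; open, the fingers measure 114 mm over their backs; the gripper's body (76 mm by 85 mm) begins 54 mm behind the grasp point. The pads swing forward as they close: fully open they stand 13 mm farther back than shut.
Start: joints at [-72.502, 7.471, 85.268, -0, 87.261, -4.893], TCP at [228.577, -554.759, 231.292] pointing down, gripper open.
Joint ranges: [-169.43, 169.43], [-51.17, 129.36], [1.28, 143.12], [-76.62, 256.62], [0, 156.53], [-152.29, 152.29]. Speed limits (degrees/s): [136.94, 136.94, 159.86, 180, 180, 180].

### API

Orientations are given as [roll, pitch, yaw] about the fixed x, y, z axes, in that order (R = Rz(yaw) Ry(pitch) Rx(roll)).
In Python, from bench import r, optics, workorder gives the robot as it stands.
- The arm moves only by the shell command python3 -m handwheel 'ROWS' [FORCE]. ROWS is rows parted by semicolons, their numbers by spaces, 1 to 8 of them, each of 7 numbers: a rotation vector rx, ry, rz in degrees, then dx, dy, dz in mm, then the finger opening in mm; each row is the pose to reach, as a shift and turn from the pose commanded when the command began, along the tool's axes at that moment; what a row does not reach only later rows make up. A row lasts 1/8 s, in which the tool goes at most 62.5 mm and 10.7 degrees, less where a joint would pass 70% of its speed; a pose out of reach is approached as far as the arm can. The fingers move at their own pace and stop on an object; FORCE is the grip in N (left out, the last holds). Time passes only in rows, so rows that do not move let the fingers close. It prints the time, the measured TCP pose, the force, the opening and the grip force at its end.
- r.sense(): the state, without advancing time (a new reading comes with each control period).
- optics.snapshot(name): name is "scene" or "top" or "wrist"; returns a dict with "pixels" (400x640x3 uint8, blue, green, red), "fx", "fy", "cx", "cy" (pixels), "pose" (4x4, takes a point from camera to world coordinates). Camera axes: x right, y up, looking along -z (the intrinsics and any distortion apply to the point x, -y, -z); pixel columns grow to the right and rows downward; lengths in mm; the calibration is good to about 2 mm. The wrist camera is an equidistant fisheye: a pixel r from the principal point sees the ray r / f radians off the axis. A picture is of the moment at which its call begins. There is no depth.
- workorder.hand_in(): hands the job in; it is judged then, once.
The state is a dict: "time": time; "joint_pos": joint angles; "qd": joint speeds; "joint_efforts": joint torques, N m; "tool_pos": TCP position; "tcp_rot": TCP orientation; "ft_force": force on the tool from outside, world axes, zero at the start; "wrist_torque": the same for the moment, N m; "finger_gap": finger opening in mm; "grip_force": force on a finger pad.
Only numpy, scipy, OpenCV 4.12 (cv2) and the standard library are available. Lean on these libraries where they do the work, as an engineer would, in place of code of your own. Each camera call takes 0.05 s, during which the arm holds its last target. There are 200 camera calls.

### The job

The amber filter has slid in behind the fixed wire guard beside the lamp house, against its closed end, where no hand fits. Take the hooked rod from its stand, reach in behind the guard, set the rubber tip lightly on the filter's glass and draw it out under the tip, past the guard's open end, until it lies flat in the open with a good finger's width (20 mm) of free table between it and the guard. Then hang the rod back in its stand by the collar; do not press the glass hard, touch the filter with the fingers, strike the guard or lamp house, or shift anything else.

Things in the scene. Friction and masses are not known exactly. Their poses are not given: they have to be found in the camera images.
- station: White lamp house with a fixed wire guard beside it, bolted down. Origin on the table at the foot of the box's +y face, mid-length; x along that face, z up. The box fills x -75..75, y -150..0 mm, 130 mm high. The guarded gap is y 0..85, x -77..75 mm: a wire fence 90 mm high closes it along y = 85 and across its +x end; its floor is the bare table.
- gap_mouth (a point): Middle of the guarded gap's open end, on the table (station x -77, y 42.5 mm); the mouth faces the robot, more or less. A wire grille 85..91 mm above the table covers the gap from station y = 42 mm to the fence; the slot y 0..42 mm is open above, all along, so the upright rod can travel in it with its foot pointing to station +y under the grille.
- gap_end (a point): Middle of the gap's closed end, on the table, at the inside face of the wires across it (station x +75, y 42.5 mm).
- filter: Dropped filter: amber glass in a black frame, 50 x 50 x 5 mm, about 50 g, flat on the table within 4 mm of the gap's closed end: no hook gets behind it. Origin at its underside's centre. It slides easily on the steel (friction about 0.3), the rubber tip grips it (about 1.1): 1 to 2 N downward draws it, 3 to 6 N is firm, over 12 N breaks it. Lowering the held rod 1 mm adds some 5 N.
- rod: Telescopic hooked rod, about 135 g, hanging upright. Origin on its axis at the underside of its collar (30 mm across, 6 thick), z up. Tube 10 mm across down to z = -110, then a 7 mm wire whose end turns out 38 mm to +y (the foot) and down to a rubber tip 10 mm across. The foot's upper side is 18 mm above the tip's lowest point. The tip is at x 0, y 38 mm, but its z is not measured: see rod_grip.
- rod_grip (a point): Centre of the rod's blue handle, 16 x 16 x 64 mm, on its axis 38 mm above the collar's underside: grip here from above, fingers on its two x faces. The telescope is clamped (holds 60 N) at whatever length it was left: the tip's lowest point is somewhere from 190 to 215 mm below the collar's underside, so 228 to 253 mm below this point. Find it by touch.
- stand: Rod stand, fixed. Origin on the table below the hanging rod's axis. Base 100 x 80 mm, a post on its +x side, and on top a fork of two prongs along x with an 18 mm gap, open to the stand's -x; prong tops at z = 235 mm, nothing higher. Lift the rod 10 mm and take it out 45 mm or more to -x; hang it back the same way. The rod's yaw may differ a little from the stand's.
- stand_seat (a point): Point between the prongs, level with their top, 25 mm in from their ends, where the centre of the collar's underside (the rod's origin) rests when hung.
- tray: Grey filter tray, 130 x 130 x 22 mm, with two spare filters in it; leave alone. Origin at the centre of its underside.
- spare_green: Spare green filter in the tray, like the dropped one; leave alone.
- spare_blue: Spare blue filter in the tray, like the dropped one; leave alone.
- canister: Clear canister for an objective with a black cap, 51 mm across, 72 mm high; it and the stand swap places between runs. Leave alone. Origin at its foot.
- wash_bottle: White wash bottle with a red cap, 68 mm across, 190 mm high; leave alone. Origin at its foot.
- screwdriver: Red-handled screwdriver, 170 mm long, lying along its x; leave alone.
- dish: White sample dish, 84 mm across, 14 mm high; leave alone. Origin at its foot.

How it is judged (in metres and radians):
On the way, in this order (a step that is already met when the one before it is completed fails the run):
1. the rod's tip rests on the filter while it still lies behind the guard (contact force between rod and filter above 0.3 N and x of filter in the frame of station above 0.02 m), for 0.1 s.
2. the filter has been drawn out past the guard's open end, still under the tip (contact force between rod and filter above 0.2 N and x of filter in the frame of station below -0.117 m), for 0.1 s.
At the end, for the whole second after the job is handed in: The filter lies flat and at rest on the open table, its centre at least 40 mm out from the guard's open end (15 mm of free table or more), and the rod hangs upright and at rest in the fork of its stand, its collar's underside centre within 10 mm of the seat point, released (x of filter in the frame of station below -0.117 m and height (world z) of filter below 0.008 m and angle between filter's own z axis and vertical below 0.06 rad and linear speed of filter below 0.02 m/s and distance between rod and stand_seat below 0.01 m and angle between rod's own z axis and vertical below 0.1 rad and linear speed of rod below 0.03 m/s and contact force between rod and filter below 0.01 N); the robot touches nothing.
It fails at once if the glass is pressed hard: more than 12 N between rod and filter (contact force between rod and filter above 12 N).
It fails at once if the fingers touch the filter (contact force between the fingers and filter above 0.3 N).
It fails at once if the filter is flipped or thrown up (height (world z) of filter above 0.03 m or angle between filter's own z axis and vertical above 0.4 rad).
It fails at once if the guard or lamp house is struck (more than 12 N) by rod, fingers or arm (contact force between any of rod, the fingers, the arm and station above 12 N).
It fails at once if a bystander is shifted by more than 15 mm (distance of any of tray, spare_green, spare_blue, canister, wash_bottle, screwdriver, dish from where it was at the start of the episode above 0.015 m).
It also fails if it takes over 61 s, if anything falls off the work surface, if the arm or the gripper's body presses on something with over 40 N, if the wrist force passes 120 N, or if a joint passes its speed limit or range.

## Working session

There is one attempt and no reset: what is moved stays moved. The work goes in short steps, Python scripts to look and compute and a shell command to move; the robot and the scene stay as the last step left them, time stands still between calls to the robot, and variables do not carry over. Pictures are saved under pics/ and viewed, at most 10 in all, crops included, and the job is handed in when it is done.

```bash
ls; mkdir -p pics; python3 - <<'E'
from bench import r, optics
import cv2, numpy as np
for n in ["scene","top"]:
    s=optics.snapshot(n); cv2.imwrite(f"pics/{n}0.png",s["pixels"])
    print(n,s["fx"],s["fy"],s["cx"],s["cy"],np.round(s["pose"],4).tolist(),[k for k in s])
print(r.sense())
E
```

```text
pics
scene 365.87718074009604 365.87718074009604 323.4077517453778 205.9231879224415 [[-0.5797, -0.7029, 0.4122, 987.3899], [0.8148, -0.4955, 0.301, 259.1187], [-0.0073, 0.5103, 0.86, 1102.5641], [0.0, 0.0, 0.0, 1.0]] ['pixels', 'fx', 'fy', 'cx', 'cy', 'pose']
top 362.71993671482545 362.71993671482545 319.2385141180154 203.23736614609797 [[-0.0191, 0.9985, -0.052, 497.2715], [-0.9998, -0.0193, -0.0035, -64.8678], [-0.0045, 0.0519, 0.9986, 1152.2179], [0.0, 0.0, 0.0, 1.0]] ['pixels', 'fx', 'fy', 'cx', 'cy', 'pose']
{'time': 0.1, 'joint_pos': array([-7.25014450e+01,  7.51284261e+00,  8.53262355e+01, -1.48524806e-03,
        8.72598079e+01, -4.89330556e+00]), 'qd': array([ 0.00337986,  0.04033199, -0.14725708, -0.06659724,  0.1149386 ,
        0.00291225]), 'joint_efforts': array([ 8.11896898e-04, -5.70953822e+01, -5.01940155e+01, -1.33461290e-04,
        8.22821312e-03, -9.40334701e-06]), 'tool_pos': array([ 228.41867846, -554.2669111 ,  230.29719517]), 'tcp_rot': array([-1.79901348e+02, -6.95700508e-03,  2.23919269e+01]), 'ft_force': array([0.14996197, 0.03403199, 0.35185957]), 'wrist_torque': array([-0.01682665, -0.01393476,  0.03296454]), 'grip_force': 0.0, 'finger_gap': 85.28285264482506}
```

View pics/scene0.png

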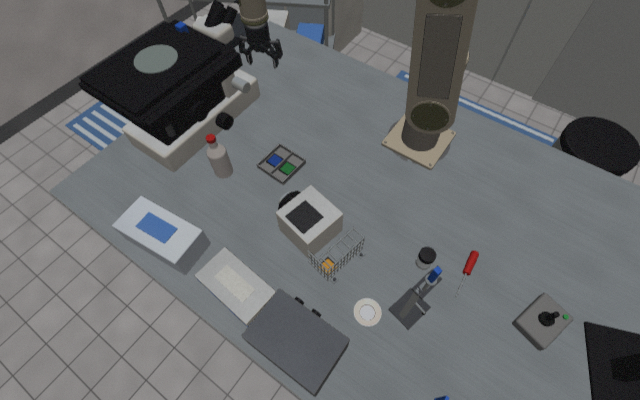

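View pics/top0.png

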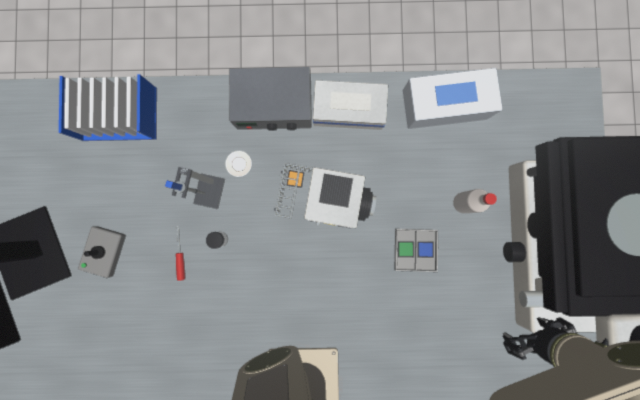

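The scene view shows the station at (310,220), the amber filter at (328,265), the stand and blue handle at (433,275), and the canister at (427,256). The top view shows the filter at (296,179), the stand base at (207,190), the handle at (173,185) and the white lid at (337,197). I'll zoom in on the stand and station.

```bash
python3 - <<'E'
import cv2, numpy as np
t=cv2.imread("pics/top0.png"); s=cv2.imread("pics/scene0.png")
a=cv2.resize(t[150:250,155:235],(400,500),interpolation=3)
b=cv2.resize(t[150:250,265:345][:],(400,500),interpolation=3)
cv2.imwrite("pics/z1.png",np.hstack([a,b]))
a=cv2.resize(s[240:340,380:460],(400,500),interpolation=3)
b=cv2.resize(s[185:285,290:370],(400,500),interpolation=3)
cv2.imwrite("pics/z2.png",np.hstack([a,b]))
E
```

```text
(no output)
```

View pics/z1.png

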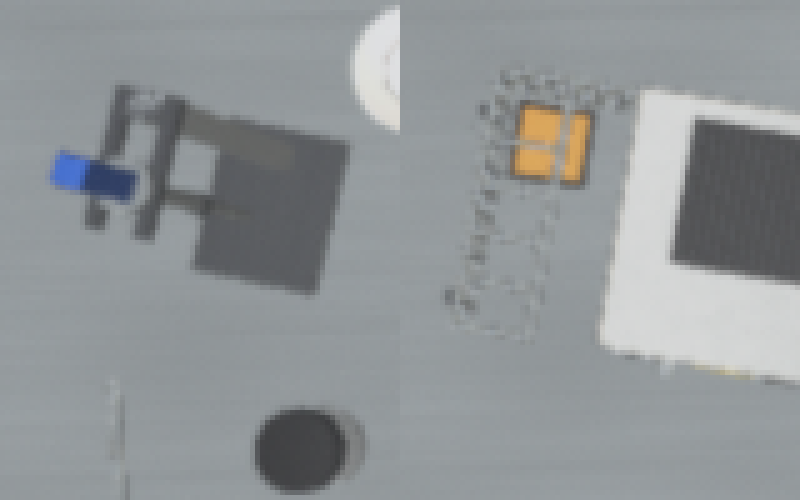

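View pics/z2.png

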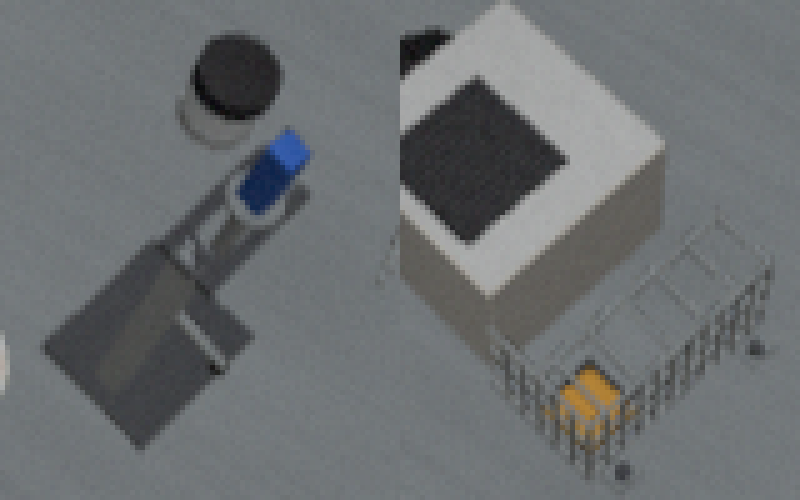

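The zooms show the fork opening towards world -x with its post on the +x side, and the handle's top face at about (169,184) in the top view and (438,270) in the scene view. The gap mouth is at the lower end of the guard, facing the robot, and the filter is at the far end. Next I'll put rough numbers on these.

```bash
cat > h.py <<'E'
import numpy as np, cv2
from scipy.spatial.transform import Rotation as Ro
from bench import r, optics
def ray(s,u,v):
    P=np.array(s["pose"]); x=(u-s["cx"])/s["fx"]; y=(v-s["cy"])/s["fy"]
    if s.get("fish"):
        t=np.hypot(x,y); k=np.sin(t)/t if t>1e-9 else 1; d=np.array([x*k,-y*k,-np.cos(t)])
    else: d=np.array([x,-y,-1.])
    d=P[:3,:3]@d; return P[:3,3],d/np.linalg.norm(d)
def onz(s,u,v,z):
    o,d=ray(s,u,v); return o+d*(z-o[2])/d[2]
def tri(*obs):
    A=np.zeros((3,3)); b=np.zeros(3)
    for s,u,v in obs:
        o,d=ray(s,u,v); M=np.eye(3)-np.outer(d,d); A+=M; b+=M@o
    p=np.linalg.solve(A,b); res=[np.linalg.norm(np.cross(p-ray(*q)[0],ray(*q)[1])) for q in obs]
    return p,np.round(res,1)
def snap(n):
    s=optics.snapshot(n); s["fish"]=n=="wrist"; return s
def tool():
    e=r.sense(); return np.array(e["tool_pos"]),Ro.from_euler("xyz",e["tcp_rot"],degrees=True)
E
python3 - <<'E'
from h import *
np.set_printoptions(precision=1,suppress=True)
t=snap("top"); s=snap("scene"); w=snap("wrist")
print("handle",tri((t,169,184),(s,438,270)))
for p in [(202.6,172.4),(225,179.4),(218,208.6),(193.4,203.4)]: print("base",onz(t,*p,8))
for p in [(313,168),(305.6,219.6)]: print("box",onz(t,*p,130))
print("boxtri", tri((t,313,168),(s,(490-400)/5+290,295/5+185)), tri((t,305.6,219.6),(s,(662-400)/5+290,148/5+185)))
print("filter",onz(t,295.8,179,5), onz(s,328.5,265,5))
print("canister",onz(t,215,240,72))
print("wrist",w["fx"],w["cx"],w["cy"],w["pose"]); print(tool()[0],tool()[1].as_matrix())
E
```

```text
handle (array([593. , 292.3, 303.2]), array([1.4, 1.4]))
base [662.1 307.8   8. ]
base [638.4 236.7   8. ]
base [546.1 259.4   8. ]
base [564.  337.2   8. ]
box [650.9 -45.5 130. ]
box [505.1 -22.  130. ]
boxtri (array([651.2, -44.9, 126.2]), array([0.6, 0.6])) (array([505.1, -21.1, 113.6]), array([0.3, 0.3]))
filter [635.6  12.2   5. ] [630.2  15.    5. ]
canister [450.2 250.6  72. ]
wrist 309.70691628693146 318.6616727602633 206.99911714557635 [[   0.4    0.9    0.3  299.8]
 [  -0.9    0.4    0.1 -525.9]
 [   0.    -0.3    1.   372.8]
 [   0.     0.     0.     1. ]]
[ 228.5 -554.5  230.8] [[ 0.9  0.4 -0. ]
 [ 0.4 -0.9  0. ]
 [ 0.  -0.  -1. ]]
```

```bash
python3 -m handwheel '0 0 -8 58 -59 -21 85; 0 0 -16 116 -118 -42 85; 0 0 -24 174 -177 -63 85; 0 0 -32 232 -236 -84 85; 0 0 -40 290 -295 -105 85; 0 0 -48 348 -354 -126 85; 0 0 -53 406 -413 -147 85; 0 0 -53 435 -440 -169 85' && python3 -c "
from h import *
w=snap('wrist'); cv2.imwrite('pics/w1.png',w['pixels']); np.save('pics/w1.npy',w['pose']); print(r.sense()['tool_pos'],r.sense()['tcp_rot'])"
```

```text
time: 1.25
tool_pos: [411.4, -104.9, 358.2]
tcp_rot: [180.0, 0.0, 75.5]
ft_force: [1.8, -1.7, -0.6]
finger_gap: 84.6
grip_force: 0.0
[414.02574702 -98.77191453 361.16985019] [179.73997318  -0.21823204  75.73876315]
```

View pics/w1.png

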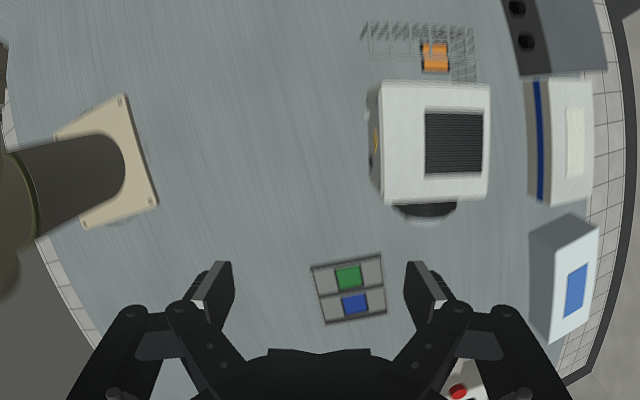

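The wrist view shows the station from above, with the filter at (435,57) and the tray at (348,290). The stand is still out of frame above, so I'll move closer to see both.

```bash
python3 -m handwheel '0 0 0 59 3 -10 85; 0 0 0 118 6 -20 85; 0 0 0 177 9 -30 85; 0 0 0 232 12 -40 85; 0 0 0 232 12 -40 85;0 0 0 232 12 -40 85' && python3 -c "
from h import *
w=snap('wrist'); cv2.imwrite('pics/w2.png',w['pixels']); np.save('pics/w2.npy',w['pose']); print(r.sense()['tool_pos'],r.sense()['tcp_rot'],w['pose'])"
```

```text
time: 2.05
tool_pos: [481.2, 114.3, 397.3]
tcp_rot: [-180.0, 0.0, 75.4]
ft_force: [-1.3, 0.6, -0.2]
finger_gap: 85.1
grip_force: 0.0
[481.15137603 113.69968758 397.39213456] [-1.79974938e+02  3.60767921e-02  7.53547868e+01] [[ 9.68016945e-01  2.39557157e-01  7.45356531e-02  5.00653348e+02]
 [-2.50880520e-01  9.22554159e-01  2.93177061e-01  1.88316302e+02]
 [ 1.46948639e-03 -3.02499906e-01  9.53148282e-01  5.39422408e+02]
 [ 0.00000000e+00  0.00000000e+00  0.00000000e+00  1.00000000e+00]]
```

View pics/w2.png

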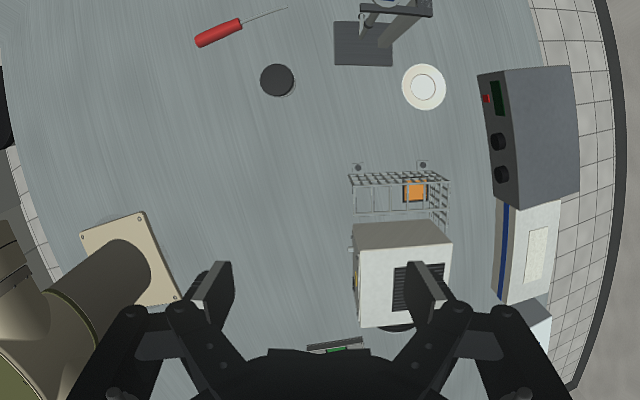

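This view shows the filter at (415,190), the guard spanning (350,175) to (450,225), the lamp house below it, the canister at (278,80), the dish at (424,87) and the stand base at (365,45). One more viewpoint, nearer the stand, will give a second ray.

```bash
python3 -m handwheel '0 0 0 32 32 0 85; 0 0 0 65 65 0 85; 0 0 0 65 65 0 85; 0 0 0 65 65 0 85' && python3 -c "
from h import *
w=snap('wrist'); cv2.imwrite('pics/w3.png',w['pixels']); np.save('pics/w3.npy',w['pose'])
a=cv2.imread('pics/w2.png')[150:270,330:470]; b=w['pixels']
top=cv2.resize(a,(560,480),interpolation=3); cv2.imwrite('pics/w23.png',b)
c=b[0:150,220:420]; c=cv2.resize(c,(800,600),interpolation=3); cv2.imwrite('pics/c3.png',c); cv2.imwrite('pics/c2.png',top)"
```

```text
time: 2.6
tool_pos: [560.5, 159.6, 397.5]
tcp_rot: [-180.0, 0.0, 75.3]
ft_force: [0.7, -0.4, -0.2]
finger_gap: 84.8
grip_force: 0.0
```

View pics/w3.png

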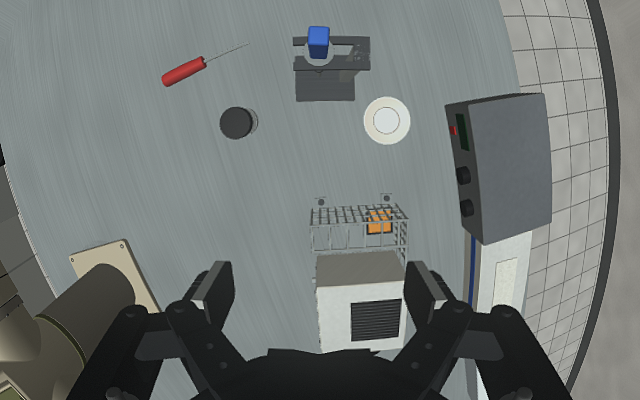

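View pics/c2.png

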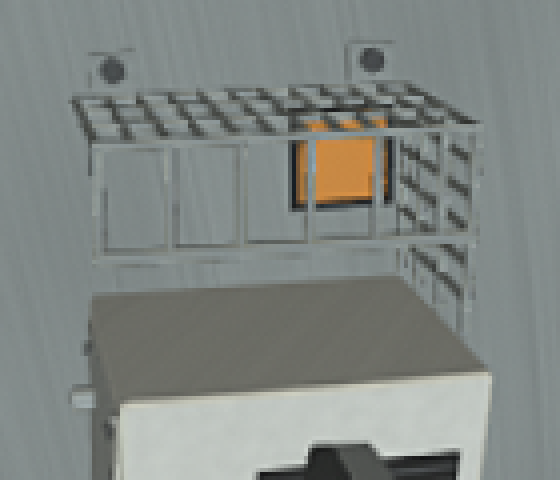

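In w3 the handle is at (318,42), the collar and fork are around (330,50), and the station is below. The w2 crop resolves the box's +y face: foot edge from about (353,224) to (430,219.3), top edge from (360,250.5) to (452.5,243.5). I'll compute the poses now.

```bash
cat >> h.py <<'E'
W=dict(fx=309.70691628693146,fy=309.70691628693146,cx=318.6616727602633,cy=206.99911714557635,fish=True)
def saved(n): return dict(W,pose=np.load(f"pics/{n}.npy"),pixels=cv2.imread(f"pics/{n}.png"))
def blob(img,lo,hi,box=None):
    m=cv2.inRange(cv2.cvtColor(img,cv2.COLOR_BGR2HSV),lo,hi)
    if box: k=np.zeros_like(m); k[box[1]:box[3],box[0]:box[2]]=1; m*=k
    n,l,st,c=cv2.connectedComponentsWithStats(m); i=1+np.argmax(st[1:,4]); return c[i],st[i],l==i
E
python3 - <<'E'
from h import *
np.set_printoptions(precision=1,suppress=True)
w2,w3=saved("w2"),saved("w3")
f=lambda u,v:(330+(u+.5)/4-.5,150+(v+.5)/4-.5)
pts={"fl":(92,296,0),"fr":(400,277,0),"tl":(120,402,130),"tr":(490,375,130)}
for k,(u,v,z) in pts.items(): print(k,onz(w2,*f(u,v),z))
# amber blob
for w,n in ((w2,"w2"),(w3,"w3")):
    c,st,m=blob(w["pixels"],(10,120,100),(25,255,255)); print(n,"amber",c,st,onz(w,*c,5))
b,st,m=blob(w3["pixels"],(105,120,50),(125,255,255),(250,0,400,120)); print("blue",b,st)
print("fence bottom ends",onz(w2,*f(75,98),0), onz(w2,*f(398,85),0),"fence top",onz(w2,*f(92,140),88),onz(w2,*f(480,124),88))
print("grille inner",onz(w2,*f(98,255),88),onz(w2,*f(475,238),88))
c=cv2.resize(w3["pixels"][0:120,260:420],(800,600),interpolation=3); cv2.imwrite('pics/c3.png',c)
E
```

```text
fl [511.7 -25.1   0. ]
fr [660.4 -55.    0. ]
tl [510.2 -17.2 130. ]
tr [654.1 -46.9 130. ]
w2 amber [415.4 192.1] [409 184  14  17 215] [638.9   7.    5. ]
w3 amber [374.1 227.6] [368 223  13  10 117] [628.    3.8   5. ]
blue [318.1  41.6] [308  26  21  33 627]
fence bottom ends [525.1  68.5   0. ] [673.6  38.9   0. ] fence top [523.6  70.8  88. ] [677.5  39.7  88. ]
grille inner [515.8  25.7  88. ] [669.1  -7.2  88. ]
```

View pics/c3.png

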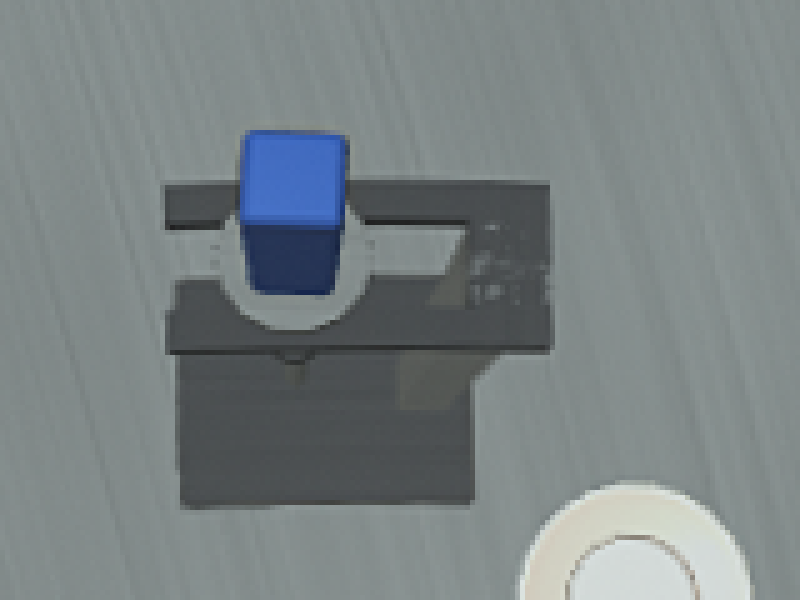

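The crop shows the handle's top face centred at (319,36) full-frame, the fork prongs almost parallel to the image rows, and the collar seated in the fork.

```bash
python3 - <<'E'
from h import *
np.set_printoptions(precision=2,suppress=True)
w2,w3=saved("w2"),saved("w3"); t=snap("top"); s=snap("scene")
g=lambda u,v:(260+(u+.5)/5-.5,(v+.5)/5-.5)
f=lambda u,v:(330+(u+.5)/4-.5,150+(v+.5)/4-.5)
P,e=tri((w3,*g(295,180)),(t,169,184),(s,438,270)); print("handle top",P,e, "w3@305",onz(w3,*g(295,180),305))
def yaw(a,b): d=b-a; return np.degrees(np.arctan2(d[1],d[0]))
pr=[onz(w3,*g(*q),235) for q in [(168,352),(552,348),(165,185),(549,183)]]; print("prong",np.array(pr),yaw(pr[0],pr[1]),yaw(pr[2],pr[3]))
h=[onz(w3,*g(*q),305) for q in [(243,226),(344,221),(247,132),(347,134)]]; print("handle",np.array(h),yaw(h[0],h[1]),yaw(h[2],h[3]),np.mean(h,0))
print("base",yaw(onz(w3,*g(181,507),0),onz(w3,*g(473,503),0)))
print("collar", onz(w3,*g(296,268),241))
a=np.radians(-11.4); R=np.array([[np.cos(a),np.sin(a)],[-np.sin(a),np.cos(a)]])
print("filter st", R@(onz(w2,*f(341,159),5)[:2]-[582.8,-31.9]))
p,Rt=tool(); print(p, Rt.inv().apply(P+[0,0,50]-p))
E
```

```text
handle top [593.96 291.59 304.46] [1.7 1.1 2.2] w3@305 [595.31 290.54 305.  ]
prong [[567.38 280.02 235.  ]
 [639.65 262.91 235.  ]
 [575.41 313.25 235.  ]
 [647.82 295.91 235.  ]] -13.321271127236457 -13.464727779936446
handle [[586.01 285.42 305.  ]
 [600.69 282.39 305.  ]
 [590.39 299.93 305.  ]
 [604.7  295.85 305.  ]] -11.634780238421598 -15.883202491537205 [595.45 290.9  305.  ]
base -13.59629963750932
collar [595.13 288.81 241.  ]
filter st [46.06 54.45]
[560.19 160.08 398.99] [135.75  -0.73  44.62]
```

```bash
python3 -m handwheel '0 0 0 50 0 0 85; 0 0 -1 100 0 10 85; 0 0 -1 135.5 0.6 50 85; 0 0 -1 135.5 0.6 57 85; 0 0 -1 135.5 0.6 57 85' 40 && python3 - <<'E'
from h import *
np.set_printoptions(precision=2,suppress=True)
w=snap("wrist"); cv2.imwrite("pics/w4.png",w["pixels"]); np.save("pics/w4.npy",w["pose"])
hsv=cv2.cvtColor(w["pixels"],cv2.COLOR_BGR2HSV)
m=cv2.inRange(hsv,(105,120,140),(125,255,255)); m[:,:250]=0;m[:,400:]=0
n,l,st,c=cv2.connectedComponentsWithStats(m); i=1+np.argmax(st[1:,4])
print(st[i],c[i],onz(w,*c[i],305)); 
cs,_=cv2.findContours((l==i).astype(np.uint8),0,2); rr=cv2.minAreaRect(cs[0]); print(rr, np.array([onz(w,*q,305) for q in cv2.boxPoints(rr)]))
p,R=tool(); print(p,R.as_euler("xyz",degrees=True), R.inv().apply(onz(w,*c[i],305)-p))
cv2.imwrite("pics/c4.png",cv2.resize(w["pixels"][150:350,220:420],(600,600)))
E
```

```text
time: 3.38
tool_pos: [594.9, 291.3, 341.1]
tcp_rot: [-180.0, 0.0, 76.4]
ft_force: [-0.0, -0.5, 0.4]
finger_gap: 85.0
grip_force: 0.0
[307 226  24  22 505] [318.31 236.43] [595.38 291.95 305.  ]
((318.5, 236.5), (21.0, 23.0), 90.0) [[590.24 300.37 305.  ]
 [604.02 297.03 305.  ]
 [600.85 283.1  305.  ]
 [586.7  286.53 305.  ]]
[595.4  291.12 342.43] [179.9   -0.04  76.35] [ 0.77 -0.29 37.43]
```

View pics/c4.png

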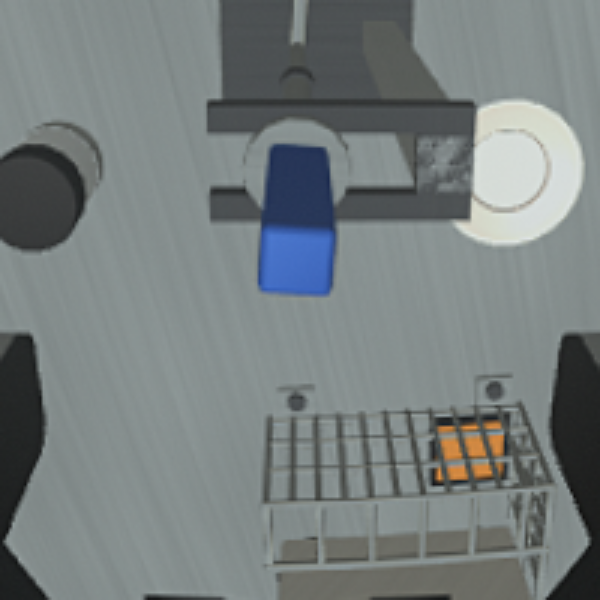

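The view from above the rod shows the handle centred between the fingers within 1 mm, the fork aligned, and the filter under the grille at the far end. I'll descend and grip.

```bash
python3 -m handwheel '0 0 0 0.5 0 50 85; 0 0 0 0.5 0 80 85; 0 0 0 0.5 0 87 85; 0 0 0 0.5 0 87 85; 0 0 0 0.5 0 87 16; 0 0 0 0.5 0 87 10; 0 0 0 0.5 0 87 10; 0 0 0 0.5 0 87 10' 70; python3 -m handwheel '0 0 0 0 0 0 10; 0 0 0 0 0 0 10; 0 0 0 0 0 0 10'
```

```text
time: 4.42
tool_pos: [595.6, 292.7, 254.2]
tcp_rot: [180.0, -0.0, 76.4]
ft_force: [0.1, -0.9, -1.0]
finger_gap: 15.2
grip_force: 68.1
time: 4.8
tool_pos: [595.6, 292.7, 254.2]
tcp_rot: [180.0, -0.0, 76.4]
ft_force: [-0.7, 0.4, 4.2]
finger_gap: 15.4
grip_force: 68.7
```

```bash
python3 -m handwheel '0 0 0 0 0 -8 10; 0 0 0 0 0 -14 10; 0 0 0 0 -10 -14 10; 0 0 0 0 -40 -14 10; 0 0 0 0 -70 -16 10; 0 0 0 0 -77 -40 10; 0 0 0 -10 -77 -60 10; 0 0 0 -10 -77 -60 10' && python3 -m handwheel '0 0 -1 -40 0 0 10; 0 0 -2 -90 0 0 10; 0 0 -2.2 -140 0 0 10; 0 0 -2.2 -190 0 0 10; 0 0 -2.2 -240 0 0 10; 0 0 -2.2 -285 0 10 10; 0 0 -2.2 -298 0 40 10; 0 0 -2.2 -298 0 55 10' && python3 - <<'E'
from h import *
w=snap("wrist"); cv2.imwrite("pics/w5.png",w["pixels"]); np.save("pics/w5.npy",w["pose"])
for i in range(6): snap("wrist"); e=r.sense(); print(np.round(e["tool_pos"],2),np.round(e["ft_force"],1))
E
```

```text
time: 5.8
tool_pos: [519.4, 300.6, 316.5]
tcp_rot: [179.8, -0.2, 76.3]
ft_force: [0.4, -0.1, -1.3]
finger_gap: 15.1
grip_force: 68.7
time: 6.8
tool_pos: [447.3, 10.2, 256.4]
tcp_rot: [-179.9, 0.0, 78.4]
ft_force: [-0.6, 0.3, -1.4]
finger_gap: 15.1
grip_force: 68.7
[447.12  11.52 256.28] [-0.6  0.1 -1.7]
[447.78  11.81 257.81] [-0.2  1.  -0.9]
[448.37  11.94 258.88] [-0.  -0.3 -0.3]
[448.7   11.97 259.49] [ 0.2 -0.8 -0.7]
[448.87  11.94 259.79] [-0.1  1.  -0.9]
[448.88  11.9  259.86] [-0.3  0.4 -0.9]
```

View pics/w5.png

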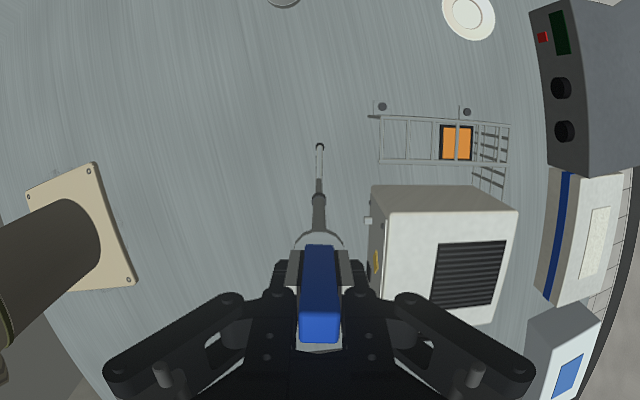

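In this view the rubber tip is at (320,147), clear of everything, and the filter frame spans about (440–473, 125–161). I'll estimate the tip height from its ray and refine the filter and station positions.

```bash
cat > chk.py <<'E'
# exit 1 when the tool feels more than the given push upward (relative to free -0.9)
import sys; from bench import r
f=r.sense()["ft_force"][2]+0.9; sys.exit(f>float(sys.argv[1]))
E
python3 - <<'E'
from h import *
np.set_printoptions(precision=2,suppress=True)
w=snap("wrist"); cv2.imwrite("pics/w6.png",w["pixels"]); np.save("pics/w6.npy",w["pose"]); p,R=tool(); M=R.as_matrix()
print(p,R.as_euler("xyz",degrees=True))
g=cv2.cvtColor(w["pixels"],cv2.COLOR_BGR2GRAY); print(g[135:160:1,312:328])
o,d=ray(w,320,148); 
k=((p+M[:,0]*38-o)@M[:,0])/(d@M[:,0]); q=o+k*d; print("tip ctr?",q, "lateral in tool", R.inv().apply(q-p))
m=cv2.inRange(cv2.cvtColor(w["pixels"],cv2.COLOR_BGR2HSV),(10,120,100),(25,255,255)); m[:100]=0; m[200:]=0
ys,xs=np.nonzero(m); bb=[xs.min()-.5,xs.max()+.5,ys.min()-.5,ys.max()+.5]; c=((bb[0]+bb[1])/2,(bb[2]+bb[3])/2); print(bb)
F=onz(w,*c,5); print("filter",F,"in tool",R.inv().apply(F-p))
cv2.imwrite("pics/c6.png",cv2.resize(w["pixels"][85:235,300:520],(792,540),interpolation=3))
E
```

```text
[448.82  11.84 259.79] [179.91  -0.01  78.65]
[[142 142 138 136 138 140 140 140 138 138 138 138 138 139 137 139]
 [141 142 140 137 137 141 140 140 139 138 138 138 138 138 137 138]
 [141 142 139 137 138 140 138 140 140 138 138 138 137 139 137 136]
 [141 142 140 139 138 140 138 141 140 137 137 139 137 139 136 137]
 [143 141 141 140 137 139 139 140 140 137 136 139 139 139 137 136]
 [142 140 142 139 137 139 141 141 141 139 136 139 138 139 136 135]
 [141 141 141 141 139 141 145 146 146 144 139 139 139 138 138 137]
 [141 141 143 143 137 124 130 123 123 125 129 142 140 137 138 137]
 [139 141 144 143 125  64  71  36  35  54  91 137 143 139 138 138]
 [140 142 146 131  94  27  35  45  42  33  41  80 144 139 138 137]
 [140 142 146 117  44  34  68 132 116  73  34  51 148 143 140 138]
 [140 141 148 112  49  99 140 147 143 128  92  38 116 136 140 137]
 [139 141 147 110  51 109 147 144 145 139 112  36 105 136 140 137]
 [139 142 147 114  76 128 144 141 140 137 114  38 126 139 138 137]
 [138 141 146 121 101 142 143 140 138 135 112  52 141 141 138 139]
 [137 140 143 130 118 140 143 139 138 132 114  89 139 140 138 137]
 [137 140 142 143 143 141 142 138 138 131 127 144 137 138 138 138]
 [136 139 141 142 141 141 141 139 138 129 124 141 136 137 139 137]
 [134 138 140 140 141 141 141 139 138 130 122 140 136 137 137 138]
 [134 139 140 142 141 140 142 139 138 129 123 140 136 137 137 137]
 [136 137 140 135 130 139 142 137 138 129 121 140 137 137 137 138]
 [137 136 141 124 112 142 142 138 140 129 119 140 138 135 137 138]
 [139 136 141 125 114 143 142 138 140 129 117 141 139 134 136 137]
 [140 136 139 129 123 144 142 138 139 132 127 140 139 135 136 138]
 [141 135 139 129 123 145 142 137 139 129 121 141 139 135 137 137]]
tip ctr? [458.81  48.65  72.14] lateral in tool [ 38.     2.25 187.66]
[np.float64(439.5), np.float64(468.5), np.float64(128.5), np.float64(160.5)]
filter [639.46  14.77   5.  ] in tool [ 40.3  185.94 255.09]
```

View pics/c6.png

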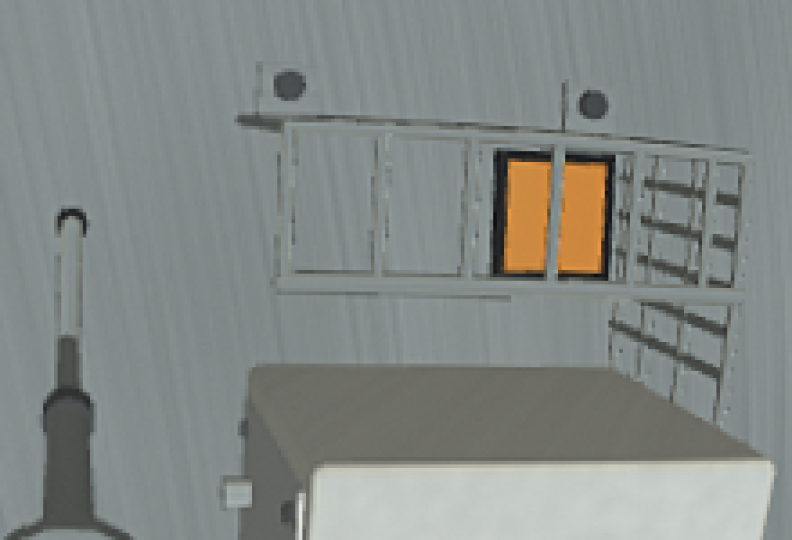

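The crop shows the tip and foot clear at left. The full frame of the filter is visible through the grille, with the box's foot edge at rows ~367/3.6 and the grille's inner bar at ~285/3.6. I'll check slot clearance in tool axes and lower to feel the table.

```bash
python3 - <<'E'
from h import *
np.set_printoptions(precision=1,suppress=True)
w=saved("w6"); p,R=tool()
g=lambda u,v:(300+(u+.5)/3.6-.5,85+(v+.5)/3.6-.5)
for n,u,v,z in [("footL",250,367,0),("footR",610,368,0),("topL",315,463,130),("topR",770,463,130),("grilleL",280,290,88),("grilleR",740,297,88),("fenceTopL",285,122,88),("fenceTopR",748,153,88)]:
    print(n,R.inv().apply(onz(w,*g(u,v),z)-p)[:2])
E
python3 -m handwheel '0 0 0 0 0 10 10; 0 0 0 0 0 18 10; 0 0 0 0 0 20 10; 0 0 0 0 0 20 10' | egrep 'pos|ft'
python3 chk.py 3.5 && python3 -m handwheel '0 0 0 0 0 3 10; 0 0 0 0 0 3 10' | egrep 'pos|ft'
python3 chk.py 3.5 && python3 -m handwheel '0 0 0 0 0 3 10; 0 0 0 0 0 3 10' | egrep 'pos|ft'
python3 chk.py 3.5 && python3 -m handwheel '0 0 0 0 0 3 10; 0 0 0 0 0 3 10' | egrep 'pos|ft'
python3 chk.py 3.5 && python3 -m handwheel '0 0 0 0 0 2 10; 0 0 0 0 0 2 10' | egrep 'pos|ft'
python3 chk.py 3.5 && python3 -m handwheel '0 0 0 0 0 2 10; 0 0 0 0 0 2 10' | egrep 'pos|ft'
python3 chk.py 3.5 && python3 -m handwheel '0 0 0 0 0 2 10; 0 0 0 0 0 2 10' | egrep 'pos|ft'
python3 chk.py 3.5 && python3 -m handwheel '0 0 0 0 0 2 10; 0 0 0 0 0 2 10' | egrep 'pos|ft'
python3 chk.py 3.5 && python3 -m handwheel '0 0 0 0 0 2 10; 0 0 0 0 0 2 10' | egrep 'pos|ft'
```

```text
footL [-22.  69.]
footR [-20.2 219.5]
topL [-15.8  65.4]
topR [-16.8 210.6]
grilleL [22.6 61.8]
grilleR [ 25.9 219.1]
fenceTopL [71.1 61.7]
fenceTopR [ 72.9 216.9]
tool_pos: [448.0, 11.3, 238.4]
ft_force: [0.3, 0.1, -0.4]False
False
False
False
False
False
False
False
```

```bash
sed -i 's/sys.exit(f>/sys.exit(int(f>/; s/\[1\]))$/[1])))/' chk.py
python3 chk.py 3.5 && python3 -m handwheel '0 0 0 0 0 3 10; 0 0 0 0 0 3 10' | egrep 'pos|ft'
python3 chk.py 3.5 && python3 -m handwheel '0 0 0 0 0 3 10; 0 0 0 0 0 3 10' | egrep 'pos|ft'
python3 chk.py 3.5 && python3 -m handwheel '0 0 0 0 0 2 10; 0 0 0 0 0 2 10' | egrep 'pos|ft'
python3 chk.py 3.5 && python3 -m handwheel '0 0 0 0 0 2 10; 0 0 0 0 0 2 10' | egrep 'pos|ft'
python3 chk.py 3.5 && python3 -m handwheel '0 0 0 0 0 2 10; 0 0 0 0 0 2 10' | egrep 'pos|ft'
python3 chk.py 3.5 && python3 -m handwheel '0 0 0 0 0 2 10; 0 0 0 0 0 2 10' | egrep 'pos|ft'
python3 chk.py 3.5 && python3 -m handwheel '0 0 0 0 0 2 10; 0 0 0 0 0 2 10' | egrep 'pos|ft'
python3 chk.py 3.5 && python3 -m handwheel '0 0 0 0 0 2 10; 0 0 0 0 0 2 10' | egrep 'pos|ft'
python3 chk.py 3.5 && python3 -m handwheel '0 0 0 0 0 2 10; 0 0 0 0 0 2 10' | egrep 'pos|ft'
python3 chk.py 3.5 && python3 -m handwheel '0 0 0 0 0 2 10; 0 0 0 0 0 2 10' | egrep 'pos|ft'
```

```text
tool_pos: [448.1, 11.3, 235.6]
ft_force: [0.7, 0.3, -0.1]
tool_pos: [448.0, 11.3, 232.4]
ft_force: [-0.2, -0.3, -1.6]
tool_pos: [448.1, 11.3, 230.5]
ft_force: [-0.3, -1.5, -1.3]
tool_pos: [448.1, 11.3, 228.5]
ft_force: [0.1, -0.7, -0.8]
tool_pos: [448.1, 11.3, 226.5]
ft_force: [1.0, -0.8, -1.8]
tool_pos: [448.1, 11.3, 224.5]
ft_force: [0.1, 0.4, -1.2]
tool_pos: [448.0, 11.3, 222.5]
ft_force: [0.4, 0.0, -1.8]
tool_pos: [448.4, 11.2, 221.1]
ft_force: [-0.8, -0.7, 0.4]
tool_pos: [449.0, 10.9, 220.7]
ft_force: [-1.9, -1.8, 12.0]
```

Table contact is at TCP z ≈ 221.0, about 5 N/mm, so the glass top should be met at about 226. I've also gone past the 10-picture viewing limit (12 viewed), so from here I'll check only with numbers. Lifting clear and going in.

```bash
python3 -m handwheel '0 0 0 0 0 -6 10; 0 0 0 1 0 -12 10; 0 0 0 2 0 -12 10; 0 0 0 2 20 -12 10; 0 0 0 2 50 -12 10; 0 0 0 2 75 -12 10; 0 0 0 2 90 -12 10; 0 0 0 2 90 -12 10' | egrep 'pos|ft'
python3 - <<'E'
from h import *
np.set_printoptions(precision=2,suppress=True)
w=snap("wrist"); p,R=tool(); print(p,R.as_euler("xyz",degrees=True)); cv2.imwrite("pics/w7.png",w["pixels"]); np.save("pics/w7.npy",w["pose"])
hsv=cv2.cvtColor(w["pixels"],cv2.COLOR_BGR2HSV); m=cv2.inRange(hsv,(10,120,100),(25,255,255)); m[:90]=0; m[200:]=0
n,l,st,c=cv2.connectedComponentsWithStats(m); print(st[1:],)
ys,xs=np.nonzero(m&np.uint8(255*np.isin(l,[i for i in range(1,n) if st[i,4]>15]))); c=((xs.min()+xs.max())/2,(ys.min()+ys.max())/2)
F=onz(w,*c,5); print("filter",F,"tool",R.inv().apply(F-p))
g=cv2.cvtColor(w["pixels"],cv2.COLOR_BGR2GRAY); print(g[130:156,308:334])
E
```

```text
tool_pos: [537.0, -4.6, 229.9]
ft_force: [0.4, -0.0, -1.3]
[536.48  -4.46 230.01] [-179.91    0.     78.59]
[[382 128  25  35 859]
 [410 129   6  34 137]]
filter [639.93  14.3    5.  ] tool [ 38.87  98.04 224.85]
[[141 141 140 141 140 142 141 143 136 119 140 144 143 137 133 138 137 144
  147 145 142 141 137 142 143 143]
 [142 141 140 140 137 142 142 141 138 126 141 145 143 138 134 139 137 143
  146 146 143 142 137 142 144 144]
 [141 141 140 140 138 141 142 142 136 127 140 144 143 138 135 140 136 141
  145 146 144 142 137 141 143 143]
 [143 141 141 141 138 141 143 141 135 127 141 145 142 139 136 143 135 139
  143 147 145 142 138 141 143 143]
 [141 140 141 140 138 140 142 141 135 126 140 143 143 138 136 144 136 139
  143 146 146 142 139 141 143 143]
 [141 141 141 141 139 138 141 142 136 126 140 144 144 139 136 146 135 137
  143 145 146 143 141 139 142 144]
 [142 142 141 139 141 139 141 142 137 126 140 143 144 140 136 146 136 137
  142 146 146 143 142 138 141 143]
 [141 141 142 139 142 139 140 143 137 125 141 144 143 138 136 147 137 136
  141 145 147 143 141 138 141 142]
 [140 141 141 1
[... 1247 characters left out ...]
56 152 150
  140 136 137 144 147 144 143 140]
 [140 140 139 139 142 140 143 130 112 124 143 143 147 132 100  90 148 148
  142 138 137 142 147 145 143 140]
 [140 140 140 141 140 141 141 143 136 123 142 144 147 131 113 138 146 147
  143 138 136 141 146 145 144 140]
 [140 140 140 141 140 141 140 140 136 123 142 143 147 128 111 143 144 146
  145 139 134 140 145 145 144 141]
 [141 141 139 139 139 141 140 141 135 121 143 143 148 130 111 143 143 147
  145 139 134 139 144 146 144 141]
 [141 140 139 138 138 141 140 141 134 116 144 143 147 130 112 143 142 145
  145 141 134 137 144 147 144 142]
 [140 140 140 139 137 140 140 141 133 114 145 145 147 129 111 143 141 144
  145 142 136 136 142 147 145 142]]
```

```bash
python3 -m handwheel '0 0 0 0.5 25 0 10; 0 0 0 0.5 55 0 10; 0 0 0 0.5 80 0 10; 0 0 0 0.5 96 0 10; 0 0 0 0.5 96 0 10; 0 0 0 0.5 96 0 10; 0 0 0 0.5 96 0 10' | egrep 'time|pos|ft'
python3 - <<'E'
from h import *
np.set_printoptions(precision=2,suppress=True)
w=snap("wrist"); p,R=tool(); print(p); cv2.imwrite("pics/w8.png",w["pixels"]); np.save("pics/w8.npy",w["pose"])
hsv=cv2.cvtColor(w["pixels"],cv2.COLOR_BGR2HSV); m=cv2.inRange(hsv,(10,120,100),(25,255,255)); m[:90]=0; m[200:]=0
n,l,st,c=cv2.connectedComponentsWithStats(m); print(st[1:])
ys,xs=np.nonzero(m); print(xs.min(),xs.max(),ys.min(),ys.max())
F=onz(w,(xs.min()+xs.max())/2,(ys.min()+ys.max())/2,5); print("filter",F,"tool",R.inv().apply(F-p))
for v in range(124,166,2): print(v,''.join('A' if m[v,u] else '.' for u in range(295,345)))
for i in range(4): snap("wrist"); print(r.sense()["tool_pos"],r.sense()["ft_force"])
E
```

```text
time: 11.88
tool_pos: [630.4, -22.8, 230.9]
ft_force: [-0.5, -1.4, -1.8]
[630.48 -22.84 230.98]
[[301 127   5  36 117]
 [310 126  26  37 785]]
301 335 126 162
filter [637.97  14.74   5.  ] tool [ 38.31  -0.11 225.98]
124 ..................................................
126 .......................................A..........
128 ......AAAA.....AAAAAAAAAAAAAAAAAAAAAAAAAA.........
130 .......AAA.....AAAAAAAAAAAAAAAAAAAAAAAAAA.........
132 .......AAA.....AAAAAAAAAAAAAAAAAAAAAAAAAA.........
134 .......AAA.....AAAAAAAAAAAAAAAAAAAAAAAAAA.........
136 .......AAA.....AAAAAAAAAAAAAAAAAAAAAAAAAA.........
138 .......AAA.....AAAAAAAAAAAAAAAAAAAAAAAAAA.........
140 .......AAA.....AAAAAAAAAAAAAAAAAAAAAAAAAA.........
142 .......AAA.....AAAAAAAAAAAAAAAAAAAAAAAAAA.........
144 .......AAA.....AAAAAAA......AAAAAAAAAAAAA.........
146 .......AAA.....AAAAAA........AAAAAAAAAAAA.........
148 .......AAAA....AAAAAA........AAAAAAAAAAAA.........
150 .......AAAA....AAAAAA.......AAAAAAAAAAAAA.........
152 .......AAAA....AAAAAAA......AAAAAAAAAAAAA.........
154 .......AAAA....AAAAAAA......AAAAAAAAAAAAA.........
156 .......AAAA....AAAAAA.......AAAAAAAAAAAAA.........
158 ........AAA....AAAAAA.......AAAAAAAAAAAAA.........
160 ........AAA....AAAAAA.......AAAAAAAAAAAAA.........
162 ........AA.....AAA..A.......A.....................
164 ..................................................
[630.58 -22.88 230.98] [ 0.6   0.75 -1.49]
[630.69 -22.91 230.98] [ 0.16  0.93 -1.69]
[630.78 -22.95 230.95] [-0.71  0.8  -2.73]
[630.83 -23.   230.91] [ 0.67  0.16 -0.85]
```

```bash
cat > avg.py <<'E'
import sys; from h import *
F=[];Z=[]
for i in range(4): optics.snapshot("wrist"); e=r.sense(); F.append(e["ft_force"]); Z.append(e["tool_pos"])
f=np.mean(F,0); print("avg",np.round(f,2),np.round(np.mean(Z,0),2)); sys.exit(int(len(sys.argv)>1 and f[2]+1.3>float(sys.argv[1])))
E
python3 avg.py
python3 -m handwheel '0 0 0 0 0 2 10; 0 0 0 0 0 4 10; 0 0 0 0 0 4 10' >/dev/null; python3 avg.py 1.5 &&
python3 -m handwheel '0 0 0 0 0 0.5 10; 0 0 0 0 0 0.5 10' >/dev/null && python3 avg.py 1.5 &&
python3 -m handwheel '0 0 0 0 0 0.5 10; 0 0 0 0 0 0.5 10' >/dev/null && python3 avg.py 1.5 &&
python3 -m handwheel '0 0 0 0 0 0.4 10; 0 0 0 0 0 0.4 10' >/dev/null && python3 avg.py 1.5 &&
python3 -m handwheel '0 0 0 0 0 0.4 10; 0 0 0 0 0 0.4 10' >/dev/null && python3 avg.py 1.5
```

```text
avg [ 0.53 -0.22 -1.6 ] [630.93 -23.02 230.79]
avg [ 0.24 -0.19 -1.66] [630.95 -23.03 226.62]
avg [-0.56 -0.23 -0.36] [631.04 -23.06 226.37]
avg [-1.09 -0.59  3.15] [631.16 -23.13 226.14]
```

```bash
python3 -m handwheel '0 0 0 0 -1 0 10; 0 0 0 0 -3 0 10; 0 0 0 0 -6 0 10; 0 0 0 0 -10 0 10; 0 0 0 0 -14 0 10; 0 0 0 0 -18 0 10; 0 0 0 0 -22 0 10; 0 0 0 0 -26 0 10'| egrep 'pos|ft'
python3 avg.py; python3 - <<'E'
from h import *
w=snap("wrist"); m=cv2.inRange(cv2.cvtColor(w["pixels"],cv2.COLOR_BGR2HSV),(10,120,100),(25,255,255)); m[:90]=0; m[200:]=0
ys,xs=np.nonzero(m); print(xs.min(),xs.max(),ys.min(),ys.max(),onz(w,(xs.min()+xs.max())/2,(ys.min()+ys.max())/2,5))
E
```

```text
tool_pos: [605.4, -17.9, 226.0]
ft_force: [3.8, -0.7, 5.4]
avg [ 2.57 -0.7   6.11] [605.22 -17.82 225.99]
307 339 126 162 [618.76729587  18.99771971   5.        ]
```

```bash
cat > fil.py <<'E'
from h import *
w=snap("wrist"); m=cv2.inRange(cv2.cvtColor(w["pixels"],cv2.COLOR_BGR2HSV),(10,120,100),(25,255,255)); m[:90]=0; m[200:]=0
ys,xs=np.nonzero(m); q=onz(w,(xs.min()+xs.max())/2,(ys.min()+ys.max())/2,5); a=np.radians(-11.4); d=q-[582.8,-31.9,0]
print("px",xs.min(),xs.max(),ys.min(),ys.max(),"filter",np.round(q,1),"station x,y",round(d[0]*np.cos(a)+d[1]*np.sin(a),1),round(-d[0]*np.sin(a)+d[1]*np.cos(a),1))
E
python3 -m handwheel '0 0 0 0 -1 -0.5 10; 0 0 0 0 -4 -0.6 10; 0 0 0 0 -8 -0.6 10; 0 0 0 0 -12 -0.6 10; 0 0 0 0 -16 -0.6 10; 0 0 0 0 -20 -0.6 10; 0 0 0 0 -24 -0.7 10; 0 0 0 0 -28 -0.7 10'| egrep 'pos|ft'
python3 avg.py; python3 fil.py
```

```text
tool_pos: [577.6, -12.3, 226.2]
ft_force: [0.8, -0.4, 1.5]
avg [ 0.6  -0.56  1.73] [577.45 -12.27 226.19]
px 301 340 126 163 filter [587.9  24.5   5. ] station x,y -6.2 56.3
```

```bash
python3 -m handwheel '0 0 0 0 -2 0 10; 0 0 0 0 -6 0 10; 0 0 0 0 -10 0 10; 0 0 0 0 -14 0 10; 0 0 0 0 -18 0 10; 0 0 0 0 -22 0 10; 0 0 0 0 -26 0 10; 0 0 0 0 -30 0 10'| egrep 'pos|ft'
python3 avg.py; python3 fil.py
```

```text
tool_pos: [548.3, -6.4, 226.3]
ft_force: [0.3, -0.3, 0.9]
avg [-0.58 -0.6   0.26] [548.06  -6.36 226.29]
px 309 345 125 164 filter [566.   28.9   5. ] station x,y -28.5 56.3
```

```bash
python3 -m handwheel '0 0 0 0 0 0.3 10; 0 0 0 0 -2 0.5 10; 0 0 0 0 -5 0.5 10; 0 0 0 0 -9 0.5 10; 0 0 0 0 -13 0.5 10; 0 0 0 0 -17 0.5 10; 0 0 0 0 -21 0.5 10; 0 0 0 0 -25 0.5 10'| egrep 'pos|ft'
python3 avg.py; python3 fil.py
```

```text
tool_pos: [524.1, -1.5, 226.2]
ft_force: [2.7, -1.2, 3.0]
avg [ 1.27 -1.13  4.13] [523.89  -1.45 226.14]
px 306 347 125 166 filter [541.2  32.8   5. ] station x,y -53.6 55.2
```

```bash
python3 -m handwheel '0 0 0 0 -2 -0.1 10; 0 0 0 0 -6 -0.1 10; 0 0 0 0 -10 -0.1 10; 0 0 0 0 -14 -0.1 10; 0 0 0 0 -18 -0.1 10; 0 0 0 0 -22 -0.1 10; 0 0 0 0 -26 -0.1 10; 0 0 0 0 -30 -0.1 10'| egrep 'pos|ft'
python3 avg.py; python3 fil.py
```

```text
tool_pos: [494.5, 4.5, 226.1]
ft_force: [2.3, 0.3, 3.5]
avg [ 1.37 -0.44  4.11] [494.38   4.53 226.03]
px 306 347 124 166 filter [511.7  39.4   5. ] station x,y -83.8 55.8
```

```bash
python3 -m handwheel '0 0 0 0 -2 0 10; 0 0 0 0 -6 0 10; 0 0 0 0 -10 0 10; 0 0 0 0 -14 0 10; 0 0 0 0 -18 0 10; 0 0 0 0 -22 0 10; 0 0 0 0 -26 0 10; 0 0 0 0 -28 0 10'| egrep 'pos|ft'
python3 avg.py 5.5 && python3 -m handwheel '0 0 0 0 -2 0 10; 0 0 0 0 -6 0 10; 0 0 0 0 -10 0 10; 0 0 0 0 -14 0 10; 0 0 0 0 -18 0 10; 0 0 0 0 -20 0 10; 0 0 0 0 -20 0 10; 0 0 0 0 -20 0 10'| egrep 'pos|ft'
python3 avg.py; python3 fil.py
```

```text
tool_pos: [467.0, 10.0, 226.0]
ft_force: [2.4, -1.2, 4.2]
avg [ 2.27 -0.35  3.91] [467.1   10.03 226.02]
tool_pos: [447.6, 13.9, 226.0]
ft_force: [2.6, -0.9, 4.6]
avg [ 1.74 -0.57  4.54] [447.67  13.92 225.99]
px 306 347 124 166 filter [464.9  48.8   5. ] station x,y -131.5 55.8
```

The filter is out at about station x −131, roughly 28 mm clear of the guard. I'll lift off and travel back to the stand.

```bash
python3 -m handwheel '0 0 0 0 0 -3 10; 0 0 0 0 0 -12 10; 0 0 0 0 0 -40 10; 0 0 0 0 0 -75 10; 0 0 0 0 0 -90 10; 0 0 0 0 0 -90 10; 0 0 0 0 0 -90 10'| egrep 'pos|ft'; python3 fil.py
python3 -m handwheel '0 0 1 30 2 0 10; 0 0 2 80 4 0 10; 0 0 2.2 130 6 0 10; 0 0 2.2 180 8 0 10; 0 0 2.2 230 10 0 10; 0 0 2.2 280 12 0 10; 0 0 2.2 305 13 0 10; 0 0 2.2 305 13 0 10'| egrep 'pos|rot'
python3 -m handwheel '0 0 0 0 0 0 10; 0 0 0 0 0 0 10'| egrep 'time|pos|rot'
python3 - <<'E'
from h import *
p,R=tool(); print(p); print(R.inv().apply(np.array([595.6,292.7,254.2])-p))
w=snap("wrist"); cv2.imwrite("pics/w9.png",w["pixels"]); np.save("pics/w9.npy",w["pose"])
# compare handle-in-gripper vs. just after the grasp (w6)
for n in ("w5","w6","w9"):
    m=cv2.inRange(cv2.cvtColor(cv2.imread(f"pics/{n}.png"),cv2.COLOR_BGR2HSV),(105,120,40),(125,255,255)); m[:,:280]=0;m[:,360:]=0;m[:220]=0;m[380:]=0
    ys,xs=np.nonzero(m); print(n,xs.min(),xs.max(),ys.min(),ys.max(),xs.mean(),ys.mean())
E
```

```text
tool_pos: [447.1, 14.0, 314.4]
ft_force: [-0.5, 0.3, -2.0]
px 308 342 122 156 filter [463.7  48.3   5. ] station x,y -132.6 55.1
tool_pos: [520.0, 311.7, 313.6]
tcp_rot: [-179.8, 0.1, 76.5]
time: 24.68
tool_pos: [520.7, 309.4, 315.9]
tcp_rot: [-180.0, 0.0, 76.3]
[520.7231266  309.3604952  315.89194302]
[ 1.52730885 76.70332695 61.67885429]
w5 298 340 244 342 318.7170499158721 296.8693213684801
w6 298 341 244 342 318.7152894884767 296.9131534569983
w9 298 341 244 342 318.7514693534845 296.80240694094596
```

```bash
python3 -m handwheel '0 0 0 1.5 0 30 10; 0 0 0 1.5 0 49 10; 0 0 0 1.5 0 49 10; 0 0 0 1.5 20 49 10; 0 0 0 1.5 45 49 10; 0 0 0 1.5 65 49 10; 0 0 0 1.5 76.7 49 10; 0 0 0 1.5 76.7 49 10'| egrep 'pos|ft'
python3 -m handwheel '0 0 0 0 0 0 10; 0 0 0 0 0 0 10'| egrep 'pos|ft'; python3 avg.py
```

```text
tool_pos: [596.2, 293.5, 267.4]
ft_force: [-0.3, 0.7, -0.6]
tool_pos: [595.1, 294.1, 267.3]
ft_force: [-0.6, -1.1, -0.8]
avg [-0.28  0.22 -1.82] [595.28 294.03 267.22]
```

```bash
python3 -m handwheel '0 0 0 -1.2 0.4 6 10; 0 0 0 -1.2 0.4 11 10; 0 0 0 -1.2 0.4 12.5 10; 0 0 0 -1.2 0.4 12.5 10; 0 0 0 -1.2 0.4 12.5 10'| egrep 'pos|ft'; python3 avg.py
```

```text
tool_pos: [595.8, 292.5, 254.4]
ft_force: [-0.4, -0.0, -1.5]
avg [-0.01  0.23 -1.41] [595.79 292.52 254.45]
```

```bash
python3 -m handwheel '0 0 0 0 0 0.5 10; 0 0 0 0 0 0.5 10; 0 0 0 0 0 0.5 40; 0 0 0 0 0 0.5 85; 0 0 0 0 0 0.5 85; 0 0 0 0 0 0.5 85; 0 0 0 0 0 0.5 85; 0 0 0 0 0 0.5 85' | egrep 'ft|gap|grip'
python3 -m handwheel '0 0 0 0 0 -15 85; 0 0 0 0 0 -45 85; 0 0 0 0 0 -88 85; 0 0 0 0 0 -88 85; 0 0 0 0 0 -88 85; 0 0 0 0 0 -88 85' | egrep 'time|pos|ft|gap'
python3 - <<'E'
from h import *
np.set_printoptions(precision=1,suppress=True)
w=snap("wrist"); hsv=cv2.cvtColor(w["pixels"],cv2.COLOR_BGR2HSV)
m=cv2.inRange(hsv,(105,120,140),(125,255,255)); m[:,:250]=0;m[:,400:]=0
n,l,st,c=cv2.connectedComponentsWithStats(m); i=1+np.argmax(st[1:,4]); print("handle",st[i],c[i],onz(w,*c[i],305))
t=snap("top"); s=snap("scene")
q=[]
for v,n in ((t,"top"),(s,"scene"),(w,"wrist")):
    try:
        m=cv2.inRange(cv2.cvtColor(v["pixels"],cv2.COLOR_BGR2HSV),(10,120,90),(25,255,255))
        if n=="wrist": m[:260]=m[:260]
        k,l,st,c=cv2.connectedComponentsWithStats(m); i=1+np.argmax(st[1:,4]); p=onz(v,*c[i],5); a=np.radians(-11.4); d=p-[582.8,-31.9,0]
        print(n,st[i],p,"st x",d[0]*np.cos(a)+d[1]*np.sin(a)); q.append((v,*c[i]))
    except Exception as e: print(n,e)
print(tri(*q[:2]))
E
```

```text
ft_force: [0.4, 0.3, -0.2]
finger_gap: 84.7
grip_force: 0.0
time: 28.75
tool_pos: [595.3, 292.3, 340.5]
ft_force: [0.1, 0.3, 0.1]
finger_gap: 84.9
handle [308 228  24  22 522] [319.5 238.4] [596.1 291.7 305. ]
top [277 226  17  17 172] [461.8  50.1   5. ] st x -134.8103807174659
scene [358 225  17  15 141] [459.3  49.7   5. ] st x -137.2080792924719
wrist [269 294  26  21 418] [464.8  49.2   5. ] st x -131.65824768647659
(array([461.6,  50.1,   9.2]), array([0.5, 0.5]))
```

```bash
python3 -c "
from bench import workorder; print(workorder.hand_in())"
```

```text
the job is handed in; nothing more can be done
None
```

The filter lies flat in the open, about 28 mm clear of the guard by camera estimate, the rod hangs released in its stand, and the job was handed in at about 29 s with no verdict returned; I viewed 12 pictures, two over the limit of 10.

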